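# Let one half bottle down to the pick-up place of a gravity feeder

## Task

One of the two bottle feeders has nothing in its pick-up place. Press down that feeder's paddle so the gate lifts, keep it down until the first bottle has rolled home against the front lip, then let the paddle come back up so that the gate drops shut in front of the next bottle. Touch only that paddle: do not work the other feeder, do not touch or lift any bottle, and leave the glass, tin and torch where they are.

Things in the scene. Friction and masses are not known exactly. Their poses are not given: they have to be found in the camera images.
- feeder_a: fixed gravity feeder: plywood lane 285 mm long (x), 278 wide (y); half bottles lie across it (along y) on rails sloping 0.13 rad down to -x (robot side), where a 34 mm lip with rubber strip makes the pick-up place for one bottle. Origin on the bench under the gate, x up the lane. Its pick-up place is empty at the start. It may stand left or right.
- feeder_b: fixed gravity feeder: plywood lane 285 mm long (x), 278 wide (y); half bottles lie across it (along y) on rails sloping 0.13 rad down to -x (robot side), where a 34 mm lip with rubber strip makes the pick-up place for one bottle. Origin on the bench under the gate, x up the lane. Its pick-up place already holds a bottle. Else like feeder_a.
- rocker_a (a joint): angle of feeder_a's rocker about its cross shaft (along the feeder's y, at x 51, z 158 mm): 0 = gate shut, where a spring returns it; 0.36 = stop, paddle down, gate up. A bottle can pass from about 0.22 rad.
- rocker_b (a joint): angle of feeder_b's rocker about its cross shaft (along the feeder's y, at x 51, z 158 mm): 0 = gate shut, where a spring returns it; 0.36 = stop, paddle down, gate up. A bottle can pass from about 0.22 rad.
- paddle_a (a point): press paddle of feeder_a: ribbed steel plate 40 (x) by 56 (y) by 7 mm over the queue, at the far end of the rocker, 95 mm from the shaft. Point: centre of its top face, x up the lane. At rest at x 142, y -50, z 196 mm in the feeder's frame, tilted 0.13 rad with the lane; sinks 36 mm to the stop. About 3 N to start, 6 N near the stop.
- paddle_b (a point): press paddle of feeder_b: ribbed steel plate 40 (x) by 56 (y) by 7 mm over the queue, at the far end of the rocker, 95 mm from the shaft. Point: centre of its top face, x up the lane. At rest at x 142, y -50, z 196 mm in the feeder's frame, tilted 0.13 rad with the lane; sinks 36 mm to the stop. About 3 N to start, 6 N near the stop.
- gate_a (a point): middle of the lower edge of feeder_a's gate, a steel plate 110 mm wide, 4 mm thick, hung on the rocker's near end across the lane; shut, it holds the bottle above it 15 mm over that bottle's axis
- home_a (a point): where the middle of a bottle's axis lies when it is home in the pick-up place of feeder_a (fixed point; x -35, z 71 mm in the feeder's frame)
- bottle_a1: half bottle, dark green glass, lying on its side, diameter 60 mm, length 240 mm, about 0.7 kg, neck to +y; origin on its axis at mid-length. first behind the gate of feeder_a, the one to be let down; from the gate's opening it takes under a second to roll home.
- bottle_a2: half bottle, dark green glass, lying on its side, diameter 60 mm, length 240 mm, about 0.7 kg, neck to +y; origin on its axis at mid-length. second in feeder_a; when the first has rolled down this one comes to rest against it, and the gate drops between their rounded tops.
- bottle_a3: half bottle, dark green glass, lying on its side, diameter 60 mm, length 240 mm, about 0.7 kg, neck to +y; origin on its axis at mid-length. third in feeder_a.
- bottle_b1: half bottle, dark green glass, lying on its side, diameter 60 mm, length 240 mm, about 0.7 kg, neck to +y; origin on its axis at mid-length. in the pick-up place of feeder_b.
- bottle_b2: half bottle, dark green glass, lying on its side, diameter 60 mm, length 240 mm, about 0.7 kg, neck to +y; origin on its axis at mid-length. first behind the gate of feeder_b.
- bottle_b3: half bottle, dark green glass, lying on its side, diameter 60 mm, length 240 mm, about 0.7 kg, neck to +y; origin on its axis at mid-length. second behind the gate of feeder_b.
- glass: tasting glass, diameter 62 mm, 95 mm high, standing on the bench between the feeders; origin under its foot
- tin: round aluminium tin, diameter 73 mm, 70 mm high, standing beyond the feeders; origin under it
- torch: black pocket torch lying on the bench beyond the feeders, 146 mm long, 40 mm thick at the head; origin on the bench under its middle
Things that resemble listed ones, but are neither listed nor needed, are in the scene too. What is shaped like the bottle_b2 but purple or yellow is not meant. What is shaped like the bottle_a2 but blue is not meant.

How it is judged:
On the way, in this order (a step that is already met when the one before it is completed fails the run):
1. the fingers press the paddle of the feeder with the empty pick-up place down, lifting its gate (value of joint rocker_a above 0.07 rad and contact force between the fingers and feeder_a above 0.5 N and horizontal distance between the grasp point and paddle_a below 0.045 m and z of the grasp point in the frame of paddle_a above 0 m), for 0.05 s.
2. the first bottle lies in the pick-up place (x of bottle_a1 in the frame of feeder_a between -0.042 and -0.027 m and y of bottle_a1 in the frame of feeder_a between -0.012 and 0.012 m and angle between the y axis of bottle_a1 and the y axis of feeder_a, either way round below 0.12 rad), for 0.2 s.
At the end, for the whole second after the job is handed in: First bottle square against the lip in the pick-up place (27 to 42 mm below the gate line), second and third behind the gate, gate shut (rocker under 0.07 rad), bottles at rest; other feeder shut, its bottles within 12 mm of their start; glass, tin and torch within 25 mm (all of step 2 and x of bottle_a2 in the frame of feeder_a between 0.012 and 0.038 m and y of bottle_a2 in the frame of feeder_a between -0.012 and 0.012 m and angle between the y axis of each of bottle_a2, bottle_a3 and the y axis of feeder_a, either way round below 0.12 rad and x of bottle_a3 in the frame of feeder_a between 0.065 and 0.105 m and y of bottle_a3 in the frame of feeder_a between -0.012 and 0.012 m and value of joint rocker_a below 0.07 rad and value of joint rocker_b below 0.05 rad and distance of each of bottle_b1, bottle_b2, bottle_b3 from where it was at the start of the episode below 0.012 m and linear speed of each of bottle_a1, bottle_a2, bottle_a3, bottle_b1, bottle_b2, bottle_b3 below 0.02 m/s and distance of each of glass, tin, torch from where it was at the start of the episode below 0.025 m); the robot touches nothing.
It fails at once if the other feeder's paddle was worked (value of joint rocker_b above 0.1 rad).
It fails at once if the robot touched a bottle (contact force between any of the fingers, the arm and bottle_a1 above 1 N or contact force between any of the fingers, the arm and bottle_a2 above 1 N or contact force between any of the fingers, the arm and bottle_a3 above 1 N or contact force between any of the fingers, the arm and bottle_b1 above 1 N or contact force between any of the fingers, the arm and bottle_b2 above 1 N or contact force between any of the fingers, the arm and bottle_b3 above 1 N).
It fails at once if a bottle was lifted out of its lane (z of any of bottle_a1, bottle_a2, bottle_a3 in the frame of feeder_a above 0.12 m or z of any of bottle_b1, bottle_b2, bottle_b3 in the frame of feeder_b above 0.12 m).
It fails at once if the glass, tin or torch was moved (distance of any of glass, tin, torch from where it was at the start of the episode above 0.025 m).
It also fails if it takes over 32 s, if anything falls off the work surface, if the arm or the gripper's body presses on something with over 40 N, if the wrist force passes 120 N, or if a joint passes its speed limit or range.

## Robot

A 6-joint arm with a two-finger parallel gripper is mounted at the origin on the work surface. World frame = base frame: x ahead of the robot, y to its left, z up, the work surface at z = 0. Lengths are in m, angles in rad, forces in N, time in s.
With the tool pointing down it reaches from about 0.425 to 0.925 m from the base axis. Payload 12.5 kg.
Tool frame: the origin (TCP) lies midway between the tips of the shut fingers; the grasp point (between the pads) lies 19 mm behind it (grasp_offset is the distance from the TCP to the grasp point, in m); z points along the fingers, y is the direction in which the jaws open and shut (so a half turn about z gives the same grasp; the last joint's range is limited). The gripper opens to 85 mm and grips with 20 to 120 N. Pads are 22 mm wide; open, the fingers measure 114 mm over their backs; the gripper's body (76 mm by 85 mm) begins 54 mm behind the grasp point. The pads swing forward as they close: fully open they stand 13 mm farther back than shut.
Start: joints at [1.139, 0.491, 1.559, -0, 1.092, -0.106], TCP at [0.2, 0.592, 0.196] pointing down, gripper open.
Joint ranges: [-3.1, 3.1], [-0.84, 2.19], [0.05, 2.79], [-1.13, 4.28], [0.06, 2.93], [-2.69, 2.69]. Speed limits (rad/s): [2.22, 2.22, 2.79, 3.14, 3.14, 3.14].

## Interface

Orientations are given as a unit quaternion [w, x, y, z].
In Python, from cell import * gives the robot as it stands.
- The arm moves only by the tool send_rows, never from a script. Its argument "increments" is a list of rows, each a list of 6 numbers: the shift along the tool's x, y, z in units of 0.025 m (1.0 is 0.025 m), then the turn, a rotation vector about the tool's x, y, z in units of 0.08 rad (1.0 is 0.08 rad). A call has exactly 10 rows; each row shifts and turns the commanded pose from where the row before left it, along the tool's axes as they then stand; what a row does not reach is not made up. A row lasts 1/8 s, in which the tool goes at most 62.5 mm and 10.7 degrees, less where a joint would pass 70% of its speed; a pose out of reach is approached as far as the arm can. A call with a number of a shift or a turn outside -1 to 1 is refused whole. A call with a gripper value outside its range is refused whole. "jaw" is the opening, from 0 (shut) to 1 (fully open), set as the call begins (left out, the last holds). The fingers move at their own pace and stop on an object; "squeeze" is the grip in N (left out, the last holds). Time passes only in rows, so rows that do not move let the fingers close, or fill a call up. It gives the time, the measured TCP pose, the force and the opening at its end, in the units of the state.
- get_obs(): the state, without advancing time (a new reading comes with each control period).
- grab_frame(name): name is "scene" or "top" or "wrist"; returns (picture, depth): 420x560x3 uint8, blue, green, red; 420x560 float32, m along the optical axis (not along the pixel's ray), 0 where there is no reading.
- get_calibration(name): a dict with "K" (3x3 intrinsics, pixels), "dist_coeffs" ([k1, k2, p1, p2, k3] as OpenCV has them; the pictures are not rectified), "rvec" (rotation vector, rad) and "tvec" (3), from world to camera coordinates, as OpenCV has them; the wrist camera has in their place "mount" (4x4, takes a point from camera to tool coordinates, whose origin is the TCP and whose axes are the flange's). Camera axes: x right, y down, z forward; pixel columns grow to the right and rows downward; lengths in m; the calibration is good to about 2 mm. A picture is of the moment at which its call begins: read the wrist's pose just before it. get_calibration takes no time and is no camera call.
- hand_in(): hands the job in, once; it reports no verdict.
The state is a dict: "t": time; "joint_pos": joint angles; "dq": joint speeds; "joint_torque": joint torques, N m; "position": TCP position; "tool_rot": TCP orientation; "force": force on the tool from outside, world axes, zero at the start; "ft_torque": the same for the moment, N m; "grip_width": finger opening in m.
Only numpy, scipy, OpenCV 4.12 (cv2) and the standard library are available. Lean on these libraries where they do the work, as an engineer would, in place of code of your own. Each camera call takes 0.05 s, during which the arm holds its last target.

## Working session

There is one attempt and no reset: what is moved stays moved. The work goes in short steps, Python scripts to look and compute and a tool call to move; the robot and the scene stay as the last step left them, time stands still between calls to the robot, and variables do not carry over. Pictures are saved under pics/ and viewed, and the job is handed in when it is done.

Besides the shell and the picture viewer there is one more tool, called after "Call:" as name(argument=value, ...), one argument or row to a line, values as JSON. send_rows: Moves the arm, as the interface text tells. Shifts and turns lie within -1 to 1; 1 stands for 0.025 m of shift or 0.08 rad of turn. Its arguments: {"type":"object","properties":{"increments":{"type":"array"},"jaw":{"type":"number"},"squeeze":{"type":"number"}},"required":["increments"]}

```bash
mkdir -p pics
python3 - <<'E'
from cell import *
import cv2,numpy as np
o=get_obs();print({k:np.round(v,3) for k,v in o.items()})
for n in("scene","top"):
    p,d=grab_frame(n);cv2.imwrite(f"pics/{n}0.png",p);np.savez(f"pics/{n}0.npz",p=p,d=d)
    c=get_calibration(n);print(n,c)
E
```

```text
{'t': np.float64(0.0), 'joint_pos': array([ 1.139,  0.492,  1.559, -0.   ,  1.092, -0.106]), 'dq': array([-0.   , -0.002,  0.   , -0.   , -0.   , -0.001]), 'joint_torque': array([-0.0000e+00, -6.1844e+01, -2.6159e+01, -0.0000e+00,  4.0000e-03,
        0.0000e+00]), 'position': array([0.2  , 0.592, 0.195]), 'tool_rot': array([-0.   ,  0.162,  0.987, -0.001]), 'force': array([-0.385, -0.144,  0.454]), 'ft_torque': array([-0.034,  0.017,  0.007]), 'grip_width': np.float64(0.086)}
scene {'K': array([[514.84934571,   0.        , 284.09613032],
       [  0.        , 514.84934571, 208.2514609 ],
       [  0.        ,   0.        ,   1.        ]]), 'dist_coeffs': array([-0.19257342,  0.        ,  0.        ,  0.        ,  0.        ]), 'rvec': array([ 2.47107405,  0.91151015, -0.2394671 ]), 'tvec': array([-0.40200688, -0.26072191,  1.99352529])}
top {'K': array([[420.79287627,   0.        , 271.56798384],
       [  0.        , 420.79287627, 213.81374569],
       [  0.        ,   0.        ,   1.        ]]), 'dist_coeffs': array([-0.12406253,  0.        ,  0.        ,  0.        ,  0.        ]), 'rvec': array([ 2.13912008, -2.18821929,  0.10985523]), 'tvec': array([-0.01942017,  0.54049826,  1.70952599])}
```

View pics/scene0.png

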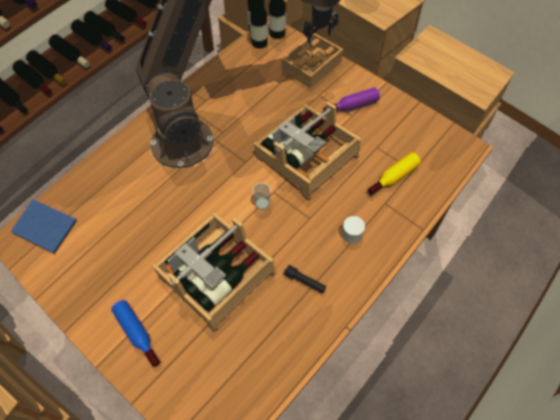

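View pics/top0.png

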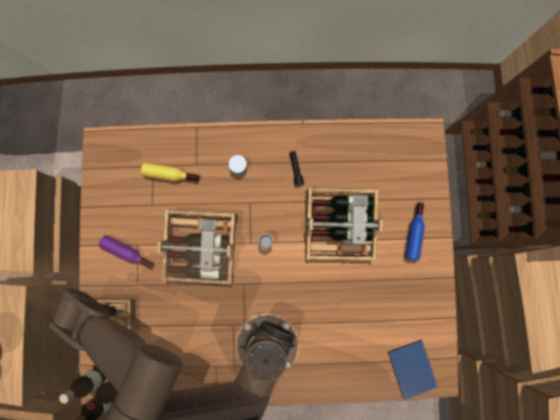

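The top view shows two feeders, at about (200,247) and (343,225). I'll enlarge both to see which pick-up place is empty.

Run:
```python
import cv2,numpy as np
p=np.load("pics/top0.npz")['p']
a=cv2.resize(p[200:295,150:245],(390,390),interpolation=cv2.INTER_CUBIC)
b=cv2.resize(p[178:273,295:390],(390,390),interpolation=cv2.INTER_CUBIC)
cv2.imwrite("pics/crop0.png",np.hstack([a,b]))
```

```text
(no output)
```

View pics/crop0.png

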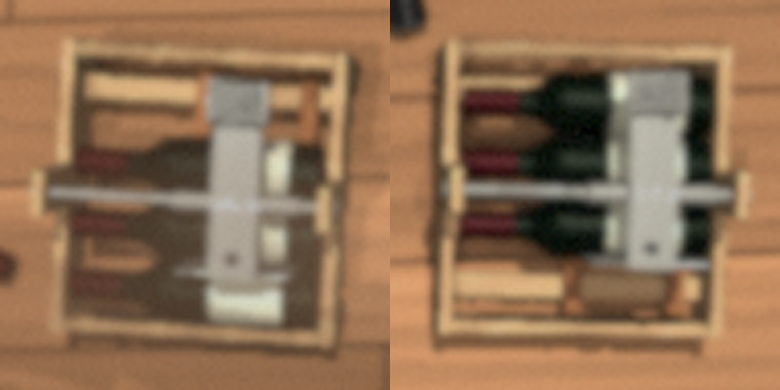

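The two candidates are the left feeder (200,247) and the right feeder (343,225). In the left one a bottle lies at the robot-side lip. In the right one the lip place is bare (rails and strip visible) and three bottles stand behind the gate. The right one is therefore feeder_a, with its paddle near pixel (360,200). Next I'll measure it.

```bash
cat > h.py <<'E'
import cv2,numpy as np
from scipy.spatial.transform import Rotation as Ro
from cell import *
def ray(n,uv):
    c=get_calibration(n);R=cv2.Rodrigues(np.array(c['rvec']))[0];t=np.array(c['tvec'])
    q=cv2.undistortPoints(np.array(uv,float).reshape(-1,1,2),c['K'],c['dist_coeffs']).reshape(-1,2)
    d=np.c_[q,np.ones(len(q))]
    return -R.T@t,(R.T@d.T).T
def onz(n,uv,z):
    o,d=ray(n,uv);return o+d*((z-o[2])/d[:,2])[:,None]
def dep(n,uv,D):
    o,d=ray(n,uv);uv=np.array(uv,int);return o+d*D[uv[:,1],uv[:,0]][:,None]
E
python3 - <<'E'
from h import *
np.set_printoptions(precision=4,suppress=True)
f=np.load("pics/top0.npz");p,D=f['p'],f['d']
k=95/390
cr=lambda x,y:(295+(x-390)*k-.5+.5*k,178+y*k-.5+.5*k)
print("paddle@.196",onz("top",[cr(660,92)],.196), "depth",dep("top",[cr(660,92)],D))
print("shaft",onz("top",[cr(455,188),cr(735,194)],.163),dep("top",[cr(500,189),cr(710,193)],D))
# depth-based: points with z around
vv,uu=np.mgrid[180:270,298:388];uv=np.c_[uu.ravel(),vv.ravel()]
P=dep("top",uv,D)
m=P[:,2]>.17
print(m.sum())
Z=P[:,2].reshape(90,90)
for v in range(190,245,3): print(v,(Z[v-180,340-298:385-298:3]*1000).astype(int))
# steel grey paddle: z>.175 and low saturation
hsv=cv2.cvtColor(p,cv2.COLOR_BGR2HSV)[180:270,298:388].reshape(-1,3)
g=(P[:,2]>.185)&(P[:,2]<.215)&(hsv[:,1]<60)
print(g.sum(),P[g].mean(0),P[g].min(0),P[g].max(0),uv[g].min(0),uv[g].max(0))
E
```

```text
paddle@.196 [[ 0.5664 -0.3676  0.196 ]] depth [[ 0.5657 -0.3666  0.2006]]
shaft [[ 0.4854 -0.1793  0.163 ]
 [ 0.4735 -0.4408  0.163 ]] [[ 0.4838 -0.2215  0.159 ]
 [ 0.4745 -0.4156  0.1701]]
526
190 [117 116 114 112 113 116 119 113 110 115 118 116 110   1  -2]
193 [ 64   0   0  -1  -5  -2  -5   8  71  69  31  79 108   4   1]
196 [114 107 109 111 112 196 198 197 194 111 111  86 106  -1   5]
199 [129 124 120 126 129 197 193 195 196 123 125 124 109   0   0]
202 [123 124 120 126 125 189 193 200 193 129 123 121 101   0   4]
205 [122 125 121 121 118 180 181 180 177 123 127 118 105   5  -2]
208 [117 109 116 118 111 177 186 178 175 113 109  83 103   4  -2]
211 [106 108 100 103  97 175 186 177 180  97 105  87 102   3  -8]
214 [107 115 110 116 118 185 175 169 176 116 104  92  98  -1  -7]
217 [113 122 116 115 120 170 171 174 171 121 112 111  98  -3   2]
220 [112 108 110 116 113 177 173 173 182 117 112  79 130 172 180]
223 [160 172 162 171 164 173 169 173 176 168 158 163 130 177 174]
226 [ 97 160 166 164 168 167 163 166 166 162 167 160 162 177 164]
229 [104 105 106 110 106 168 166 178 106 103 108  75 135 173   7]
232 [104 110 114 108 108 165 165 170 105 107 108  83  89   8  -2]
235 [105 106 110 112 112 172 158 162 104 109 105  79  86   4   2]
238 [ 92 100  95  93 102 169 164 163 104 105 100  85  88   0  -4]
241 [ 48 137 158 159 158 159 161 167 145 143 130  80  76 -12   0]
244 [43  2  2  4 -4 -6  1 -3 41  2 33 83  0  1 11]
150 [ 0.566  -0.3636  0.1955] [ 0.5152 -0.3905  0.1851] [ 0.5864 -0.3391  0.2059] [353 195] [366 214]
```

Paddle_a is at about (0.566, -0.365, 0.196) with the feeder at yaw ≈ -0.045. It lies 0.089 m past the shaft (nominal 0.091) and the height matches. The next move shuts the jaws, lifts, and turns the tool to line up with the feeder.

Call:
send_rows(
  increments=[
    [0,0,-0.9,0,0,-0.7],
    [0,0,-0.9,0,0,-0.7],
    [0,0,-0.9,0,0,-0.7],
    [0,0,-0.9,0,0,-0.7],
    [0,0,-0.9,0,0,-0.7],
    [-1,-1,0,0,0,0],
    [-1,-1,0,0,0,0],
    [-1,-1,0,0,0,0],
    [-1,-1,0,0,0,0],
    [-1,-1,0,0,0,0],
  ],
  jaw=0,
  squeeze=20,
)

```text
t: 1.35
position: [0.3198, 0.4605, 0.3082]
tool_rot: [-0.0, 0.023, 1.0, -0.0]
force: [1.0, 0.0, 0.8]
grip_width: -0.0
```

Call:
send_rows(
  increments=[
    [-1,-1,0,0,0,0],
    [-1,-1,0,0,0,0],
    [-1,-1,0,0,0,0],
    [-1,-1,0,0,0,0],
    [-0.8,-1,0,0,0,0],
    [0,-1,0,0,0,0],
    [0,-1,0,0,0,0],
    [0,-1,0,0,0,0],
    [0,-1,0,0,0,0],
    [0,-1,0,0,0,0],
  ],
)

```text
t: 2.6
position: [0.4274, 0.2055, 0.3083]
tool_rot: [-0.0, 0.023, 1.0, -0.0]
force: [-0.2, 1.2, -0.0]
grip_width: 0.0004
```

```bash
cat > st.py <<'E'
from h import *
np.set_printoptions(precision=4,suppress=True)
def go(T):
    o=get_obs();q=o['tool_rot'];R=Ro.from_quat([q[1],q[2],q[3],q[0]]).as_matrix()
    print(o['t'],o['position'],o['joint_pos'],o['force'],o['grip_width'])
    print(R); print("units to target",R.T@(np.array(T)-o['position'])/.025)
E
python3 -c "
from st import *
go([.566,-.365,.26])"
```

```text
2.6 [0.4274 0.2055 0.3083] [ 0.3087  0.1647  1.7437  0.      1.2337 -1.2164] [-0.1889  1.1612 -0.0039] 0.00041277886750521223
[[-0.999   0.0457 -0.0004]
 [ 0.0457  0.999  -0.0001]
 [ 0.0004 -0.0001 -1.    ]]
units to target [ -6.5842 -22.5408   1.9309]
```

Call:
send_rows(
  increments=[
    [-0.3,-1,0,0,0,0],
    [-0.3,-1,0,0,0,0],
    [-0.3,-1,0,0,0,0],
    [-0.3,-1,0,0,0,0],
    [-0.3,-1,0,0,0,0],
    [-0.3,-1,0,0,0,0],
    [-0.3,-1,0,0,0,0],
    [-0.3,-1,0,0,0,0],
    [-0.3,-1,0,0,0,0],
    [-0.3,-1,0,0,0,0],
  ],
)

```text
t: 3.85
position: [0.4911, -0.0477, 0.3083]
tool_rot: [-0.0, 0.023, 1.0, 0.0]
force: [-0.0, 0.3, -0.7]
grip_width: -0.0002
```

Call:
send_rows(
  increments=[
    [-0.3,-1,0,0,0,0],
    [-0.3,-1,0,0,0,0],
    [-0.3,-1,0,0,0,0],
    [-0.3,-1,0,0,0,0],
    [-0.3,-1,0,0,0,0],
    [-0.3,-1,0,0,0,0],
    [-0.3,-1,0,0,0,0],
    [-0.3,-1,0,0,0,0],
    [-0.3,-1,0,0,0,0],
    [-0.3,-1,0,0,0,0],
  ],
)

```text
t: 5.1
position: [0.5548, -0.3016, 0.3083]
tool_rot: [-0.0, 0.023, 1.0, 0.0]
force: [0.3, -0.1, -0.5]
grip_width: 0.0001
```

```bash
python3 -c "
from st import *
go([.566,-.365,.26])
p,d=grab_frame('wrist');cv2.imwrite('pics/w1.png',p);np.savez('pics/w1.npz',p=p,d=d)
p,d=grab_frame('top');cv2.imwrite('pics/t1.png',cv2.resize(p[170:280,285:395],(550,550)))
"
```

```text
5.1 [ 0.5548 -0.3016  0.3083] [-0.6025  0.4164  1.3816  0.0001  1.3439 -2.1274] [ 0.2872 -0.1486 -0.5129] 8.658139923417979e-05
[[-0.9989  0.0459 -0.0002]
 [ 0.0459  0.9989  0.0002]
 [ 0.0002  0.0002 -1.    ]]
units to target [-0.5644 -2.5152  1.9305]
```

View pics/w1.png

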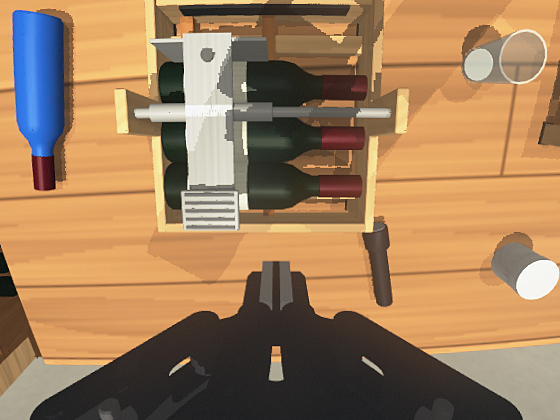

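The wrist view shows the feeder with three green bottles behind the gate and an empty lip place at the top. The ribbed paddle is at about (210,211). I'll measure it from this view too.

```bash
python3 -c "
from st import *
c=get_calibration('wrist');M=np.array(c['mount']);d=np.load('pics/w1.npz')['d']
o=get_obs();q=o['tool_rot'];R=Ro.from_quat([q[1],q[2],q[3],q[0]]).as_matrix()
for uv in [(210,211),(183,192),(238,192),(239,230),(182,230),(136,114),(390,113)]:
    n=cv2.undistortPoints(np.array([[uv]],float),c['K'],c['dist_coeffs'])[0,0]
    P=np.r_[n,1]*d[uv[1],uv[0]]; W=R@(M[:3,:3]@P+M[:3,3])+o['position'];print(uv,W)
"
```

```text
(210, 211) [ 0.5659 -0.3662  0.1946]
(183, 192) [ 0.5462 -0.3906  0.1922]
(238, 192) [ 0.5494 -0.338   0.1903]
(239, 230) [ 0.6184 -0.351   0.1159]
(182, 230) [ 0.6157 -0.4235  0.1144]
(136, 114) [ 0.472  -0.4364  0.1617]
(390, 113) [ 0.4836 -0.1855  0.1615]
```

Both views agree: the paddle is at (0.566, -0.366, 0.195). Moving above it next, to x 0.568 because the paddle drifts about +7 mm in x as it sinks.

Call:
send_rows(
  increments=[
    [-0.2,-0.85,0,0,0,0],
    [-0.2,-0.85,0,0,0,0],
    [-0.25,-0.85,0,0,0,0],
    [0,0,0.8,0,0,0],
    [0,0,0.8,0,0,0],
    [0,0,0.8,0,0,0],
    [0,0,0.6,0,0,0],
    [0,0,0.3,0,0,0],
    [0,0,0,0,0,0],
    [0,0,0,0,0,0],
  ],
)

```text
t: 6.45
position: [0.5681, -0.3646, 0.2267]
tool_rot: [0.0, 0.023, 1.0, -0.0]
force: [-0.5, -0.5, -0.2]
grip_width: 0.0004
```

```bash
python3 -c "
from st import *
go([.568,-.366,.166])
p,d=grab_frame('wrist');cv2.imwrite('pics/w2.png',p)
"
```

```text
6.45 [ 0.5681 -0.3646  0.2267] [-0.6684  0.5388  1.3867  0.0001  1.215  -2.1935] [-0.4621 -0.4877 -0.2102] 0.00039539100785564147
[[-0.999   0.0457  0.0009]
 [ 0.0457  0.999  -0.0006]
 [-0.0009 -0.0006 -1.    ]]
units to target [ 0.0045 -0.0533  2.4283]
```

View pics/w2.png

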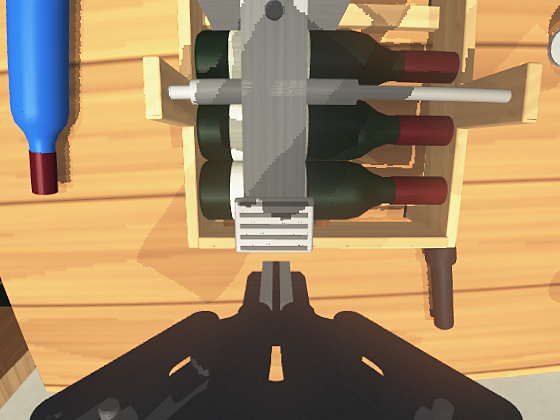

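The tips are centred over the ribbed paddle at (275,225), as measured. Now I press to about 0.30 rad and hold.

Call:
send_rows(
  increments=[
    [0,0,0.6,0,0,0],
    [0,0,0.6,0,0,0],
    [0,0,0.6,0,0,0],
    [0,0,0.6,0,0,0],
    [0,0,0,0,0,0],
    [0,0,0,0,0,0],
    [0,0,0,0,0,0],
    [0,0,0,0,0,0],
    [0,0,0,0,0,0],
    [0,0,0,0,0,0],
  ],
)

```text
t: 7.75
position: [0.5679, -0.3645, 0.1661]
tool_rot: [0.0, 0.023, 1.0, -0.0]
force: [0.1, 0.1, 0.1]
grip_width: -0.0001
```

```bash
python3 -c "
from st import *
go([.568,-.366,.166])
p,d=grab_frame('wrist');cv2.imwrite('pics/w3.png',p)
"
```

```text
7.75 [ 0.5679 -0.3645  0.1661] [-0.6684  0.5902  1.4594  0.0001  1.0918 -2.1935] [0.0552 0.1022 0.0847] -0.00011625568309245436
[[-0.999   0.0458  0.0002]
 [ 0.0458  0.999  -0.    ]
 [-0.0002  0.     -1.    ]]
units to target [-0.0076 -0.0616  0.0034]
```

View pics/w3.png

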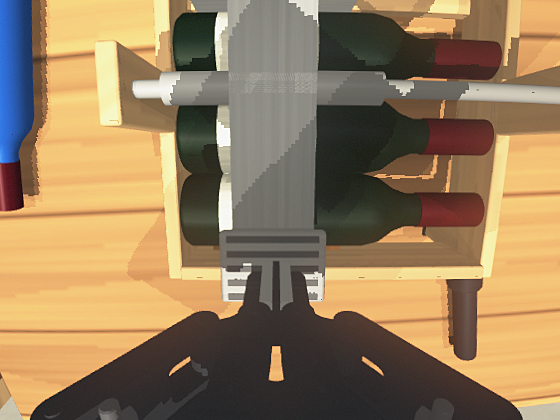

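The measured force is about 0 N even though the tips should be 29 mm below the rest height. I won't trust that yet, so I'll look from the other cameras.

```bash
python3 -c "
from st import *
o=get_obs();q=o['tool_rot'];R=Ro.from_quat([q[1],q[2],q[3],q[0]]).as_matrix()
p,d=grab_frame('wrist');c=get_calibration('wrist');M=np.array(c['mount'])
for uv in [(232,242),(318,242),(232,290),(318,290),(270,150),(275,272),(262,290),(275,40),(190,40)]:
    n=cv2.undistortPoints(np.array([[uv]],float),c['K'],c['dist_coeffs'])[0,0]
    print(uv,R@(M[:3,:3]@(np.r_[n,1]*d[uv[1],uv[0]])+M[:3,3])+o['position'])
s,_=grab_frame('scene');t,_=grab_frame('top')
a=cv2.resize(s[190:340,140:290],(400,400),interpolation=2);b=cv2.resize(t[170:280,285:395],(400,400),interpolation=2)
cv2.imwrite('pics/c3.png',np.hstack([a,b]))
print(get_obs()['force'],get_obs()['t'])
"
```

```text
(232, 242) [ 0.5503 -0.3859  0.1936]
(318, 242) [ 0.5526 -0.3414  0.1933]
(232, 290) [ 0.5768 -0.3879  0.1972]
(318, 290) [ 0.5792 -0.3419  0.1967]
(270, 150) [ 0.5065 -0.3642  0.1766]
(275, 272) [ 0.5569 -0.3639  0.2147]
(262, 290) [ 0.5559 -0.3692  0.2308]
(275, 40) [ 0.4529 -0.359   0.1687]
(190, 40) [ 0.4391 -0.4158  0.1083]
[1.0853 0.0423 0.4875] 7.95
```

View pics/c3.png

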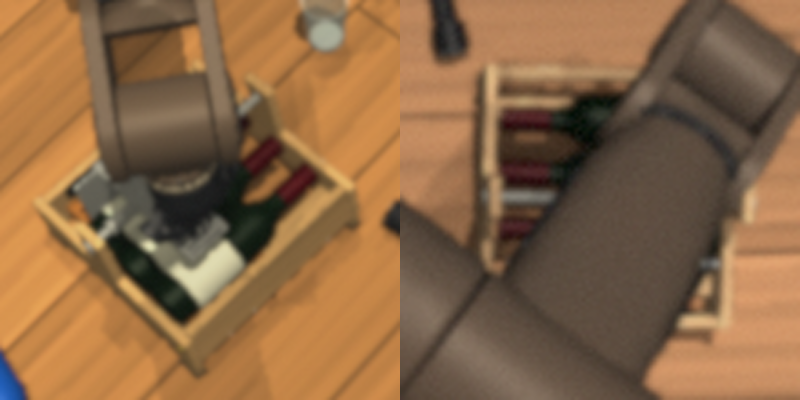

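```bash
python3 -c "
from st import *
o=get_obs();q=o['tool_rot'];R=Ro.from_quat([q[1],q[2],q[3],q[0]]).as_matrix()
p,d=grab_frame('wrist');c=get_calibration('wrist');M=np.array(c['mount']);print(M)
MI=np.linalg.inv(M)
for z in (0,-.019,-.04,-.06):
  print(z,cv2.projectPoints(np.array([[[0,0,z]]]),cv2.Rodrigues(MI[:3,:3])[0],MI[:3,3],c['K'],c['dist_coeffs'])[0].ravel())
for v in range(250,330,5):
  uv=(269,v)
  n=cv2.undistortPoints(np.array([[uv]],float),c['K'],c['dist_coeffs'])[0,0]
  X=M[:3,:3]@(np.r_[n,1]*d[uv[1],uv[0]])+M[:3,3];print(uv,X,R@X+o['position'],p[v,269])
np.savez('pics/w4.npz',p=p,d=d)
cv2.imwrite('pics/w4.png',cv2.resize(p[210:330,190:350],(800,600),interpolation=2))
"
```

```text
[[-0.0008 -0.9458 -0.3248  0.0844]
 [ 1.     -0.0012  0.0011  0.0003]
 [-0.0014 -0.3248  0.9458 -0.1777]
 [ 0.      0.      0.      1.    ]]Traceback (most recent call last):
  File "<string>", line 7, in <module>
    print(z,cv2.projectPoints(np.array([[[0,0,z]]]),cv2.Rodrigues(MI[:3,:3])[0],MI[:3,3],c['K'],c['dist_coeffs'])[0].ravel())
            ~~~~~~~~~~~~~~~~~^^^^^^^^^^^^^^^^^^^^^^^^^^^^^^^^^^^^^^^^^^^^^^^^^^^^^^^^^^^^^^^^^^^^^^^^^^^^^^^^^^^^
cv2.error: OpenCV(4.12.0) /io/opencv/modules/calib3d/src/calibration_base.cpp:1490: error: (-215:Assertion failed) npoints >= 0 && (depth == CV_32F || depth == CV_64F) in function 'projectPoints'
```

```bash
python3 -c "
from st import *
o=get_obs();q=o['tool_rot'];R=Ro.from_quat([q[1],q[2],q[3],q[0]]).as_matrix()
p,d=grab_frame('wrist');c=get_calibration('wrist');M=np.array(c['mount'])
MI=np.linalg.inv(M)
print(cv2.projectPoints(np.array([[0,0,z] for z in (0,-.019,-.04,-.06)],float),cv2.Rodrigues(MI[:3,:3])[0],MI[:3,3].copy(),np.array(c['K']),np.array(c['dist_coeffs']))[0].reshape(-1,2))
for v in range(250,330,5):
  uv=(269,v)
  n=cv2.undistortPoints(np.array([[uv]],float),c['K'],c['dist_coeffs'])[0,0]
  X=M[:3,:3]@(np.r_[n,1]*d[uv[1],uv[0]])+M[:3,3];print(uv,X,R@X+o['position'],p[v,269])
np.savez('pics/w4.npz',p=p,d=d)
cv2.imwrite('pics/w4.png',cv2.resize(p[210:330,190:350],(800,600),interpolation=2))
"
```

```text
[[274.9979 248.0304]
 [274.9704 262.6617]
 [274.9331 282.6453]
 [274.8884 306.8491]]
(269, 250) [ 0.0126 -0.0031 -0.0288] [ 0.5552 -0.3669  0.1948] [ 97 104 107]
(269, 255) [ 0.0097 -0.0031 -0.0289] [ 0.558  -0.3671  0.1949] [67 71 72]
(269, 260) [ 0.0071 -0.0031 -0.0294] [ 0.5607 -0.3672  0.1953] [101 109 112]
(269, 265) [ 0.0107 -0.0028 -0.0415] [ 0.5571 -0.3668  0.2075] [104 110 113]
(269, 270) [ 0.0116 -0.0027 -0.048 ] [ 0.5561 -0.3666  0.214 ] [104 110 114]
(269, 275) [ 0.0115 -0.0026 -0.0524] [ 0.5562 -0.3665  0.2183] [103 110 112]
(269, 280) [ 0.0116 -0.0025 -0.0568] [ 0.5562 -0.3665  0.2227] [104 109 113]
(269, 285) [ 0.0122 -0.0025 -0.0618] [ 0.5556 -0.3663  0.2278] [102 108 112]
(269, 290) [ 0.012  -0.0024 -0.0652] [ 0.5558 -0.3663  0.2312] [104 110 114]
(269, 295) [ 0.0114 -0.0023 -0.0679] [ 0.5564 -0.3663  0.2339] [104 111 113]
(269, 300) [ 0.0121 -0.0023 -0.0725] [ 0.5557 -0.3661  0.2384] [103 108 111]
(269, 305) [ 0.0099 -0.0023 -0.0726] [ 0.5578 -0.3663  0.2386] [111 117 122]
(269, 310) [ 0.0121 -0.0021 -0.0788] [ 0.5557 -0.366   0.2448] [45 47 53]
(269, 315) [ 0.0125 -0.0021 -0.0823] [ 0.5553 -0.3659  0.2482] [46 49 56]
(269, 320) [ 0.0118 -0.002  -0.0843] [ 0.556  -0.3659  0.2502] [44 46 53]
(269, 325) [ 0.0094 -0.0021 -0.0839] [ 0.5584 -0.3661  0.2499] [47 48 53]
```

View pics/w4.png

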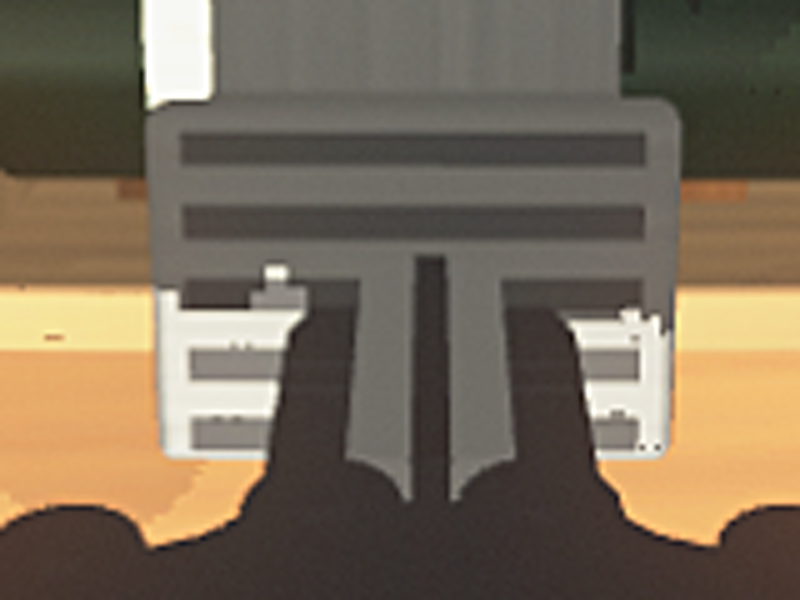

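```bash
python3 -c "
from st import *
f=np.load('pics/w1.npz');p,d=f['p'],f['d'];c=get_calibration('wrist');M=np.array(c['mount']);MI=np.linalg.inv(M)
print(c['K'],c['dist_coeffs'])
print(cv2.projectPoints(np.array([[.011,0,z] for z in (0,-.01,-.02,-.03,-.04,-.06)],float),cv2.Rodrigues(MI[:3,:3])[0],MI[:3,3].copy(),np.array(c['K']),np.array(c['dist_coeffs']))[0].reshape(-1,2))
for u in (255,268,275,283):
 for v in range(256,300,4):
  n=cv2.undistortPoints(np.array([[(u,v)]],float),c['K'],c['dist_coeffs'])[0,0]
  X=M[:3,:3]@(np.r_[n,1]*d[v,u])+M[:3,3];print(u,v,d[v,u],X)
cv2.imwrite('pics/w1c.png',cv2.resize(p[210:330,190:350],(800,600),interpolation=2))
"
```

```text
[[317.6825   0.     275.7399]
 [  0.     317.6825 212.1542]
 [  0.       0.       1.    ]] [-0.0636  0.      0.      0.      0.    ]
[[274.9693 231.4979]
 [274.9536 238.1519]
 [274.9362 245.5285]
 [274.9168 253.7503]
 [274.8953 262.9689]
 [274.8435 285.2037]]
255 256 0.5399769 [-0.1616 -0.0345  0.3088]
255 260 0.54007727 [-0.1681 -0.0346  0.3067]
255 264 0.54164517 [-0.1753 -0.0347  0.3059]
255 268 0.54659516 [-0.1842 -0.035   0.3081]
255 272 0.15229413 [ 0.0077 -0.0096 -0.043 ]
255 276 0.14935271 [ 0.0074 -0.0094 -0.0462]
255 280 0.14626536 [ 0.0072 -0.0092 -0.0495]
255 284 0.14139372 [ 0.0081 -0.0089 -0.0543]
255 288 0.13909093 [ 0.0077 -0.0087 -0.0569]
255 292 0.13653588 [ 0.0074 -0.0086 -0.0597]
255 296 0.13397314 [ 0.0073 -0.0084 -0.0625]
268 256 0.5407062 [-0.1619 -0.0124  0.3095]
268 260 0.54108757 [-0.1686 -0.0125  0.3076]
268 264 0.15274154 [ 0.0111 -0.0033 -0.0413]
268 268 0.1489569 [ 0.0112 -0.0032 -0.0453]
268 272 0.14387122 [ 0.012  -0.0031 -0.0504]
268 276 0.14145918 [ 0.0115 -0.0031 -0.0531]
268 280 0.13643843 [ 0.0124 -0.0029 -0.0581]
268 284 0.13385692 [ 0.0122 -0.00
[... 419 characters left out ...]
3799396 [ 0.0116  0.0001 -0.0568]
275 284 0.13401523 [ 0.0121  0.0001 -0.0608]
275 288 0.13106027 [ 0.0121  0.0001 -0.0639]
275 292 0.12826361 [ 0.0121  0.0001 -0.0669]
275 296 0.12617509 [ 0.0118  0.0001 -0.0692]
283 256 0.53779095 [-0.1606  0.0131  0.3068]
283 260 0.54124254 [-0.1687  0.0131  0.3077]
283 264 0.15202607 [ 0.0115  0.0039 -0.042 ]
283 268 0.14878327 [ 0.0113  0.0038 -0.0455]
283 272 0.14583568 [ 0.011   0.0037 -0.0487]
283 276 0.14124916 [ 0.0116  0.0036 -0.0533]
283 280 0.0 [ 0.0844  0.0003 -0.1777]
283 284 0.13435514 [ 0.0119  0.0035 -0.0605]
283 288 0.1310122 [ 0.0121  0.0034 -0.064 ]
283 292 0.12871636 [ 0.0118  0.0033 -0.0665]
283 296 0.12676087 [ 0.0114  0.0033 -0.0687]
```

View pics/w1c.png

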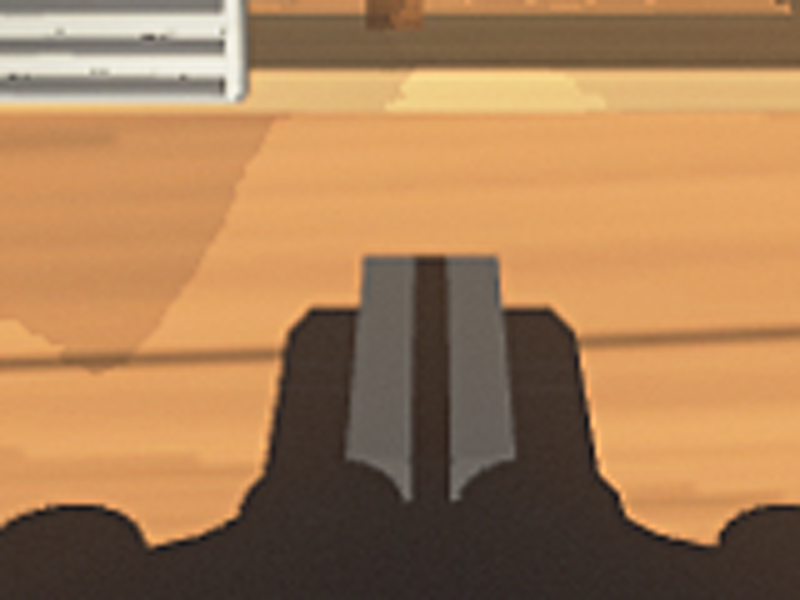

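What the views show:
- The wrist depth puts the shut tips at tool z ≈ -0.039, with pads from there to about -0.075. The real tips are therefore about 39 mm short of the reported TCP.
- The tips are now at about z 0.205, still 10 mm above the paddle (0.195). That agrees with the zero force and the unmoved paddle.

I'll go down 15 mm as a contact probe and expect about 3 N.

Call:
send_rows(
  increments=[
    [0,0,0.15,0,0,0],
    [0,0,0.15,0,0,0],
    [0,0,0.15,0,0,0],
    [0,0,0.15,0,0,0],
    [0,0,0,0,0,0],
    [0,0,0,0,0,0],
    [0,0,0,0,0,0],
    [0,0,0,0,0,0],
    [0,0,0,0,0,0],
    [0,0,0,0,0,0],
  ],
)

```text
t: 9.3
position: [0.5678, -0.3644, 0.1509]
tool_rot: [-0.0, 0.023, 1.0, 0.0]
force: [-0.3, 0.3, -0.1]
grip_width: 0.0
```

```bash
cat > pd.py <<'E'
from st import *
import sys
def pad(name):
    o=get_obs();q=o['tool_rot'];R=Ro.from_quat([q[1],q[2],q[3],q[0]]).as_matrix()
    p,d=grab_frame('wrist');c=get_calibration('wrist');M=np.array(c['mount'])
    vv,uu=np.mgrid[0:420,0:560]
    n=cv2.undistortPoints(np.c_[uu.ravel(),vv.ravel()].astype(float).reshape(-1,1,2),c['K'],c['dist_coeffs']).reshape(-1,2)
    X=(np.c_[n,np.ones(len(n))]*d.reshape(-1,1))@M[:3,:3].T+M[:3,3]
    W=(X@R.T+o['position']).reshape(420,560,3)
    m=(d>0)&(abs(W[...,0]-.566)<.02)&(abs(W[...,1]+.366)<.027)&(abs(W[...,1]+.366)>.018)&(W[...,2]>.14)&(W[...,2]<.21)
    print('t',o['t'],'pos',o['position'],'F',o['force'],'paddle side z',np.median(W[m][:,2]),m.sum())
    cv2.imwrite(f'pics/{name}.png',p);return p,d,W
E
python3 -c "
from pd import *
pad('w5')"
```

```text
t 9.3 pos [ 0.5678 -0.3644  0.1509] F [-0.3401  0.282  -0.0776] paddle side z 0.18547135562721673 2505
```

View pics/w5.png

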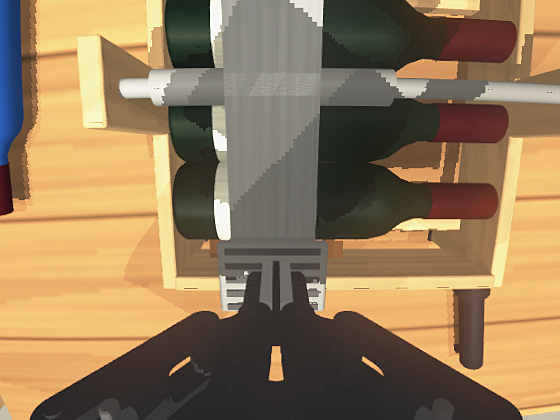

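The paddle reading dropped to 0.185 but the force is still 0. I'll check fixed references (shaft, bench) to see whether the pose reading itself drifts.

```bash
python3 -c "
from pd import *
p,d,W=pad('w6')
for n,uv in dict(bench=(60,270),bench2=(60,330),postL=(92,40),shaft=(135,88),shaft2=(350,85),arm=(270,200),armnear=(270,30),pad=(232,247),pad2=(315,247),padr=(230,300),padr2=(318,300),tip=(268,266),tip2=(283,266),lab=(190,215)).items(): 
  u,v=uv;print(n,uv,np.median(W[v-1:v+2,u-1:u+2].reshape(-1,3),0))
f=np.load('pics/w4.npz');p,d=f['p'],f['d'];c=get_calibration('wrist');M=np.array(c['mount'])
o=dict(position=np.array([.5679,-.3645,.1661]))
q=get_obs()['tool_rot'];R=Ro.from_quat([q[1],q[2],q[3],q[0]]).as_matrix()
for n,(u,v) in dict(bench=(60,270),bench2=(60,330),shaft=(145,88),pad=(232,242),arm=(270,200),armnear=(270,30),lab=(195,210)).items():
  k=cv2.undistortPoints(np.array([[(u,v)]],float),c['K'],c['dist_coeffs'])[0,0]
  print('w4',n,R@(M[:3,:3]@(np.r_[k,1]*np.median(d[v-1:v+2,u-1:u+2]))+M[:3,3])+o['position'])
"
```

```text
t 9.35 pos [ 0.5678 -0.3644  0.1509] F [-0.1065  0.2777  0.0557] paddle side z 0.18548835336922287 2496
bench (60, 270) [ 0.658  -0.6292 -0.0001]
bench2 (60, 330) [ 0.7471 -0.6559 -0.0009]
postL (92, 40) [ 0.4509 -0.4413  0.1742]
shaft (135, 88) [ 0.472  -0.4295  0.1623]
shaft2 (350, 85) [ 0.4763 -0.3239  0.1663]
arm (270, 200) [ 0.5303 -0.3652  0.1727]
armnear (270, 30) [ 0.4515 -0.3611  0.171 ]
pad (232, 247) [ 0.5501 -0.385   0.185 ]
pad2 (315, 247) [ 0.5521 -0.3437  0.1848]
padr (230, 300) [ 0.5806 -0.3889  0.1863]
padr2 (318, 300) [ 0.5823 -0.3423  0.1861]
tip (268, 266) [ 0.556  -0.3671  0.1951]
tip2 (283, 266) [ 0.5564 -0.36    0.1944]
lab (190, 215) [ 0.5536 -0.4227  0.122 ]
w4 bench [ 0.6662 -0.6419 -0.0005]
w4 bench2 [ 0.7584 -0.6693  0.0003]
w4 shaft [ 0.4714 -0.4306  0.1622]
w4 pad [ 0.5497 -0.3857  0.1951]
w4 arm [ 0.533  -0.3655  0.1793]
w4 armnear [ 0.4482 -0.3613  0.1689]
w4 lab [ 0.5552 -0.4231  0.122 ]
```

The fixed references hold: bench 0.000, shaft 0.162. So the paddle really has sunk 10 mm (about 0.10 rad) under the tips, and the force reading simply doesn't show the load. The stop is at 36 mm, so I'll press 20 mm further to about 0.31 rad and hold.

Call:
send_rows(
  increments=[
    [0,0,0.2,0,0,0],
    [0,0,0.2,0,0,0],
    [0,0,0.2,0,0,0],
    [0,0,0.2,0,0,0],
    [0,0,0,0,0,0],
    [0,0,0,0,0,0],
    [0,0,0,0,0,0],
    [0,0,0,0,0,0],
    [0,0,0,0,0,0],
    [0,0,0,0,0,0],
  ],
)

```text
t: 10.65
position: [0.5694, -0.3649, 0.1319]
tool_rot: [0.002, 0.023, 1.0, -0.001]
force: [5.6, -0.3, 5.9]
grip_width: 0.0001
```

```bash
python3 -c "
from pd import *
p,d,W=pad('w7')"
```

```text
t 10.65 pos [ 0.5694 -0.3649  0.1319] F [ 5.6334 -0.3471  5.9137] paddle side z 0.16538619018141226 2188
```

View pics/w7.png

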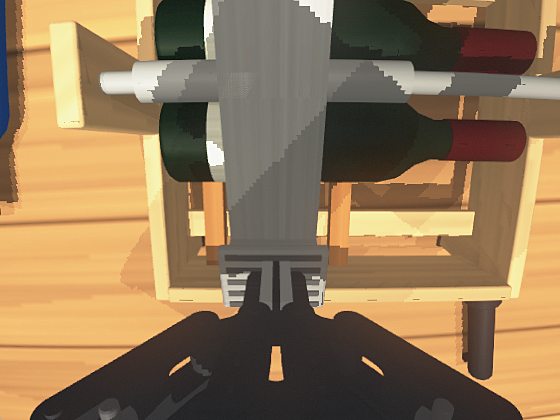

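The paddle is at 0.165 with about 6 N upward, and the queue has moved down one place (empty rails now show at the back). Contact had been held about 1 s. Now lifting straight up.

Call:
send_rows(
  increments=[
    [0,0,0,0,0,0],
    [0,0,-0.3,0,0,0],
    [0,0,-0.5,0,0,0],
    [0,0,-0.8,0,0,0],
    [0,0,-0.8,0,0,0],
    [0,0,-0.8,0,0,0],
    [0,0,-0.8,0,0,0],
    [0,0,-1,0,0,0],
    [0,0,-1,0,0,0],
    [0,0,-1,0,0,0],
  ],
)

```text
t: 11.95
position: [0.5675, -0.3642, 0.3069]
tool_rot: [-0.0, 0.023, 1.0, 0.0]
force: [0.2, 0.8, -0.5]
grip_width: -0.0004
```

Call:
send_rows(
  increments=[
    [0,1,0,0,0,0],
    [0,1,0,0,0,0],
    [0,1,0,0,0,0],
    [0,1,0,0,0,0],
    [0,0,0,0,0,0],
    [0,0,0,0,0,0],
    [0,0,0,0,0,0],
    [0,0,0,0,0,0],
    [0,0,0,0,0,0],
    [0,0,0,0,0,0],
  ],
)

```text
t: 13.2
position: [0.5724, -0.2647, 0.3059]
tool_rot: [-0.0, 0.023, 1.0, 0.0]
force: [-0.7, -0.2, -0.0]
grip_width: -0.0
```

```bash
python3 -c "
from pd import *
p,d,W=pad('w8')
np.savez('pics/w8.npz',p=p,d=d,W=W)
s,_=grab_frame('scene');cv2.imwrite('pics/s8.png',cv2.resize(s[90:340,140:380],(576,600),interpolation=2))"
```

```text
t 13.2 pos [ 0.5724 -0.2647  0.3059] F [-0.6893 -0.2418 -0.0283] paddle side z 0.19557164777865152 763
```

View pics/w8.png

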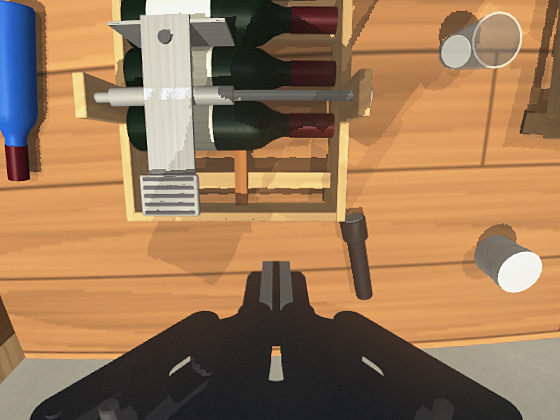

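View pics/s8.png

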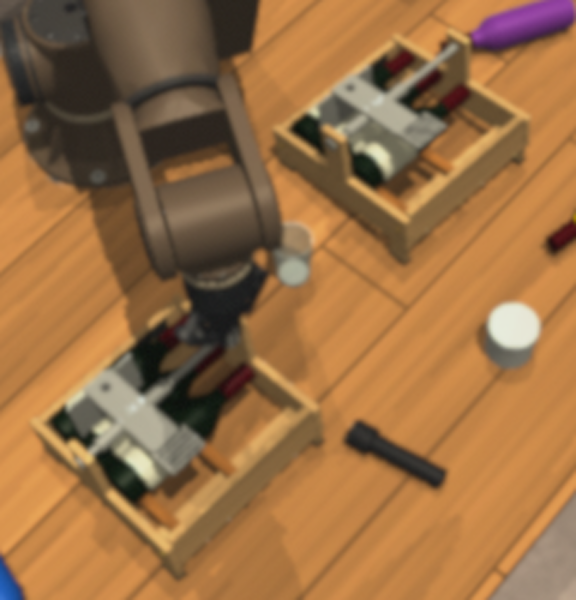

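The paddle is back at 0.1956, so the gate is down. Next I check the bottles' x in the feeder frame from their crests.

```bash
python3 -c "
from st import *
W=np.load('pics/w8.npz')['W'].reshape(-1,3)
F=np.c_[(W[:,0]-.4264)*.999-(W[:,1]+.3096)*.045,(W[:,0]-.4264)*.045+(W[:,1]+.3096)*.999,W[:,2]]
for y0,y1 in((-.115,-.09),(-.01,.01)):
  m=(F[:,1]>y0)&(F[:,1]<y1)&(F[:,2]>.085)&(F[:,2]<.15);G=F[m]
  for b in np.arange(-.07,.14,.006):
    g=G[(G[:,0]>=b)&(G[:,0]<b+.006)]
    if len(g)>3: print(round(b+.003,3),np.median(g[:,2]).round(4),len(g))
  print()
"
```

```text
-0.055 0.0944 14
-0.049 0.0967 118
-0.043 0.099 122
-0.037 0.0999 127
-0.031 0.0999 51
-0.013 0.143 81
-0.007 0.1183 140
-0.001 0.0946 51
0.005 0.1007 77
0.011 0.1047 93
0.017 0.1072 90
0.023 0.1078 103
0.029 0.1074 95
0.035 0.1058 83
0.041 0.105 10
0.059 0.1045 28
0.065 0.1089 91
0.071 0.1126 84
0.077 0.1147 95
0.083 0.1154 80
0.089 0.1152 86
0.095 0.1132 76
0.101 0.1103 58
0.107 0.1053 55
0.113 0.0972 7

-0.049 0.0973 58
-0.043 0.0991 108
-0.037 0.1001 117
-0.031 0.1 92
-0.025 0.0983 64
-0.019 0.0955 54
-0.013 0.1386 135
-0.007 0.113 236
-0.001 0.0947 70
0.005 0.1006 90
0.011 0.1047 105
0.017 0.107 99
0.023 0.1079 111
0.029 0.1075 108
0.035 0.1056 106
0.041 0.1031 26
0.059 0.1043 52
0.065 0.1092 101
0.071 0.113 97
0.077 0.115 108
0.083 0.1158 90
0.089 0.1153 93
0.095 0.1133 94
0.101 0.1104 76
0.107 0.1049 83
0.113 0.0939 32
```

The crests are at x ≈ -0.035, +0.025 and +0.085, with the same values at both y positions, so the bottles are square. The gate edge sits between the first two and the robot is clear. Handing in.

```bash
python3 -c "
from cell import *
print(hand_in())"
```

```text
the job is handed in; nothing more can be done
None
```

I pressed the right-hand feeder's paddle (feeder_a, the one with the empty pick-up place) to about 0.31 rad and held it about 1 s. Then I let it back up, moved the arm clear and handed in at about 13 s. `hand_in()` gives no verdict, so what follows is from my own checks.

**Last checks:**
- **Gate:** the paddle is back at z 0.196, its rest height. The gate is down between the first and second bottles.
- **Bottles:** their crests lie at x ≈ -35, +25 and +85 mm in feeder_a's frame, all inside the limits. The readings were the same at two points across the lane, so the bottles lie square.
- **Other things:** in the last picture the other feeder, glass, tin and torch look undisturbed. I checked these by eye only and did not measure them.

**What disagreed:**
- **Finger length:** the shut fingertips appeared about 35–39 mm short of the reported TCP in the wrist camera. My first press at the reported height therefore stopped above the paddle without touching it. I found this from depth and corrected for it.
- **Grasp point:** step 1 needs the grasp point above the paddle. It was, if it lies 19 mm behind the real tips. If it is counted from the reported TCP, it was below the paddle's face and step 1 would not be met.
- **Force:** the reading stayed near 0 N during the light press (about 10 mm of sink), though about 3 N was expected. At full press it read about 6 N upward, as expected.

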